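# Open the dust-suction trim valve one true turn

### The job

The suction trim valve on the dental bench is shut and its handwheel is loose on the spindle. By its knob, turn the wheel anticlockwise (seen from above), gently take up the slack until you feel the spindle start to drag, and from that point open the valve one full turn; then let go of the knob. Do not force the wheel, and leave the plaster cast, the burner and the jar alone.

Things in the scene. Friction and masses are not known exactly. Their poses are not given: they have to be found in the camera images.
- valve: Grey gate-valve body in an aluminium pipe loop (42 mm pipe, 300 mm between its two feet) standing fixed on the bench. Origin: on the bench, on the vertical wheel axis; z up, the pipe runs along its y. The highest fixed part is the bonnet, top 140 mm above the bench.
- wheel: Bare aluminium three-spoke handwheel, level, 128 mm over the rim (12 mm thick). Origin: on the vertical wheel axis at the underside of the hub, 146 mm above the bench; z up; rim top at 162 mm. Anticlockwise from above opens. It stays where it is left. More than 60 N between fingers and wheel or knob (pad forces added up) is forcing it: a pinch of 12 N a pad is plenty.
- hub_top (a point): Middle of the hub's top, 166 mm above the bench. First the hub runs loose on the spindle, by a play that differs each time (0.3 to 2.9 rad; under 1 N at the knob); then it picks up the spindle, which drags with 0.32 Nm (6 N along the circle at the knob) for every further turn, with no stop near one turn. Clockwise it runs to the other end of the play and jams on the shut valve.
- knob_top (a point): Centre of the top of the black upright knob on the wheel: a cylinder 18 mm across, 42 mm tall, top 206.5 mm above the bench, axis 55 mm from the wheel axis. It spins freely on its own pin, so it can be held firmly and carried round the circle without turning the hand. Its angle round the wheel axis is the wheel angle.
- stem_top (a point): Centre of the top of the brass rising stem, 10 mm thick, in the middle of the hub; 175 mm above the bench when shut. It rises 2.0 mm for each full turn of the spindle (not of the loose wheel), too little to be followed by the measured poses.
- cast: White plaster dental cast with a row of teeth, 62 x 66 mm, 34 mm high, loose on the bench, to be left alone. Origin: centre of its underside.
- burner: Small bench burner, round dark foot 72 mm across, 95 mm high, loose, to be left alone. Origin: centre of its underside.
- jar: Amber glass jar with white cap, 52 mm across, 60 mm high, loose, to be left alone. Origin: centre of its underside.

How it is judged:
By the outcome, as a careful person would: the job done as asked, in the order asked, and still so for the second after the job is handed in, with the robot touching nothing.
It also fails if it takes over 72 s, if anything falls off the work surface, if the arm or the gripper's body presses on something with over 40 N, if the wrist force passes 120 N, or if a joint passes its speed limit or range.

### The arm

A 6-joint arm with a two-finger parallel gripper is mounted at the origin on the work surface. World frame = base frame: x ahead of the robot, y to its left, z up, the work surface at z = 0. Lengths are in mm, angles in degrees, forces in N, time in s.
With the tool pointing down it reaches from about 350 to 850 mm from the base axis. Payload 8.1 kg.
Tool frame: the origin (TCP) lies at the very end of the fingers, on their centre line; the grasp point (between the pads) lies 19 mm behind it (r.grip_point_offset is the distance from the TCP to the grasp point, in mm); z points along the fingers, y is the line along which they close (so a half turn about z gives the same grasp; the last joint's range is limited). The gripper opens to 85 mm and grips with 20 to 120 N. Pads are 22 mm wide; open, the fingers measure 114 mm over their backs; the gripper's body (76 mm by 85 mm) begins 54 mm behind the grasp point. The pads swing forward as they close: fully open they stand 13 mm farther back than shut.
Start: joints at [69.649, 7.471, 85.268, -0, 87.261, -4.893], TCP at [159.901, 578.305, 231.292] pointing down, gripper open.
Joint ranges: [-169.43, 169.43], [-51.17, 129.36], [1.28, 143.12], [-76.62, 256.62], [0, 156.53], [-152.29, 152.29]. Speed limits (degrees/s): [136.94, 136.94, 159.86, 180, 180, 180].

### API

Orientations are given as [roll, pitch, yaw] about the fixed x, y, z axes, in that order (R = Rz(yaw) Ry(pitch) Rx(roll)).
In Python, from bench import status, eyes, r gives the robot as it stands.
- The arm moves only by the shell command python3 -m handwheel 'ROWS' [FORCE]. ROWS is a JSON object whose one key "series" holds a list that holds one entry, the list of rows, each a list of 7 numbers: the shift along the tool's x, y, z in cm, then the turn, a rotation vector about the tool's x, y, z in rad, then the opening, from 0 (shut) to 1 (fully open). In form: {"series": [[[tx, ty, tz, rx, ry, rz, claw], ...]]}. A call has 1 to 12 rows; each row is the pose to reach, as a shift and turn from the pose commanded when the call began, along the tool's axes at that moment; what a row does not reach only later rows make up. A row lasts 1/8 s, in which the tool goes at most 62.5 mm and 10.7 degrees, less where a joint would pass 70% of its speed; a pose out of reach is approached as far as the arm can. A call with a gripper value outside its range is refused whole. The fingers move at their own pace and stop on an object; FORCE is the grip in N (left out, the last holds). Time passes only in rows, so rows that repeat a pose let the fingers close. It gives the time, the measured TCP pose, the force, the opening and the grip force at its end, in the units of the state.
- status.sense(): the state, without advancing time (a new reading comes with each control period).
- eyes.snapshot(name): name is "scene" or "top"; returns a dict with "img" (420x560x3 uint8, red, green, blue), "mtx" (3x3 intrinsics, pixels), "k1" (the pictures are not rectified: a ray, as slopes to the right and down, at radius r is drawn at 1 + k1 r^2 times it, then the intrinsics apply), "R" (3x3) and "t" (3): a world point X has camera coordinates R X + t. Camera axes: x right, y down, z forward; pixel columns grow to the right and rows downward; lengths in mm; the calibration is good to about 2 mm. A picture is of the moment at which its call begins. There is no depth.
- r.hand_in(): hands the job in; it is judged then, once.
The state is a dict: "time": time; "joint_pos": joint angles; "qd": joint speeds; "joint_efforts": joint torques, N m; "tool_pos": TCP position; "tcp_rot": TCP orientation; "ft_force": force on the tool from outside, world axes, zero at the start; "wrist_torque": the same for the moment, N m; "finger_gap": finger opening in mm; "grip_force": force on a finger pad.
Only numpy, scipy, OpenCV 4.12 (cv2) and the standard library are available. Lean on these libraries where they do the work, as an engineer would, in place of code of your own. Each camera call takes 0.05 s, during which the arm holds its last target. There are 200 camera calls.

## Working session

There is one attempt and no reset: what is moved stays moved. The work goes in short steps, Python scripts to look and compute and a shell command to move; the robot and the scene stay as the last step left them, time stands still between calls to the robot, and variables do not carry over. Pictures are saved under pics/ and viewed, at most 10 in all, crops included, and the job is handed in when it is done.

```bash
ls; mkdir -p pics
python3 - <<'E'
from bench import status, eyes, r
import cv2
print(status.sense(), r.grip_point_offset)
for n in ("scene","top"):
    s=eyes.snapshot(n); cv2.imwrite(f"pics/{n}0.png",s["img"][:,:,::-1])
    print(n,s["mtx"],s["k1"],s["R"],s["t"])
E
```

```text
pics
{'time': 0.0, 'joint_pos': array([ 6.96487877e+01,  7.51487984e+00,  8.53305100e+01, -1.42084479e-03,
        8.72608099e+01, -4.89312341e+00]), 'qd': array([-0.04092174, -0.08566565,  0.01923395,  0.03953229, -0.04526563,
       -0.08125125]), 'joint_efforts': array([-3.23936465e-04, -5.69392061e+01, -5.00551558e+01, -3.83915203e-04,
        1.52707152e-02, -2.05384407e-05]), 'tool_pos': array([159.71442876, 577.77716655, 230.23501047]), 'tcp_rot': array([-1.79894066e+02, -7.64462814e-03,  1.64541973e+02]), 'ft_force': array([ 0.81225526,  0.68868139, -0.20993925]), 'wrist_torque': array([-0.01328029, -0.05639445,  0.01332771]), 'grip_force': 0.0, 'finger_gap': 85.39245280081285} 18.700000000000003
scene [[502.25821193   0.         284.90066286]
 [  0.         502.25821193 211.30837262]
 [  0.           0.           1.        ]] -0.17748969344564358 [[-0.76054002  0.64928226 -0.00338039]
 [ 0.52867109  0.61622226 -0.58376109]
 [-0.37694265 -0.44576079 -0.81191844]] [ 435.5519623  -217.16295858 1397.23896873]
top [[414.18043565   0.         279.37641313]
 [  0.         414.18043565 210.64403988]
 [  0.           0.           1.        ]] -0.09655638582141989 [[-0.02370885 -0.99933869 -0.02756944]
 [-0.99950849  0.02426061 -0.01985428]
 [ 0.02051     0.02708516 -0.9994227 ]] [ 42.58911978 572.87362695 930.28826031]
```

View pics/scene0.png

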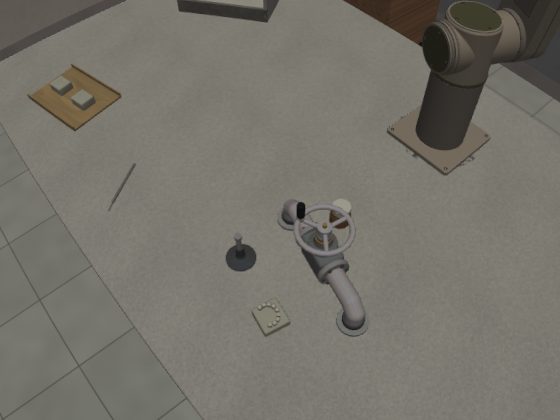

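View pics/top0.png

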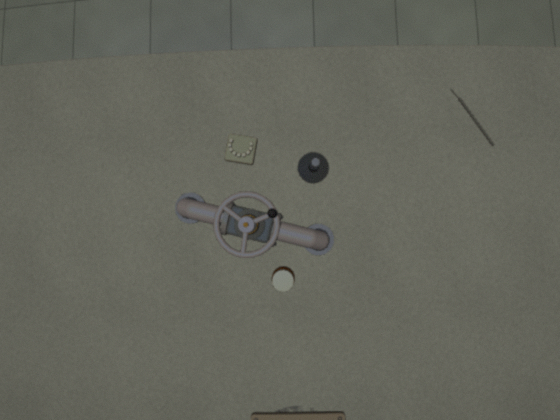

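The scene view shows the wheel rim centred near (325,229), the knob top near (300,206) and the stem near (324,227). In the top view the wheel centre is near (247,225) and the knob near (272,213). There the burner is at (313,167), the cast at (241,150) and the jar at (283,280).

```bash
cat > h.py <<'E'
import numpy as np, cv2
from bench import status, eyes, r
def ray(s,p):
    u=cv2.undistortPoints(np.array([[p]],float),s["mtx"],np.array([s["k1"],0,0,0.])) [0,0]
    # k1 model is identical to OpenCV radial k1
    R,t=np.array(s["R"]),np.array(s["t"]); d=R.T@np.array([u[0],u[1],1]); return -R.T@t, d/np.linalg.norm(d)
def plane(s,p,z):
    c,d=ray(s,p); return c+d*(z-c[2])/d[2]
def tri(s1,p1,s2,p2):
    c1,d1=ray(s1,p1);c2,d2=ray(s2,p2)
    k=np.linalg.lstsq(np.c_[d1,-d2],c2-c1,rcond=None)[0]
    a,b=c1+k[0]*d1,c2+k[1]*d2; return (a+b)/2, np.linalg.norm(a-b)
def proj(s,X):
    R,t=np.array(s["R"]),np.array(s["t"])
    return cv2.projectPoints(np.array([X],float),cv2.Rodrigues(R)[0],t,s["mtx"],np.array([s["k1"],0,0,0.]))[0][0,0]
def dark(s,box,thr=45):
    x0,y0,x1,y1=box; m=(s["img"][y0:y1,x0:x1].max(2)<thr).astype(np.uint8)
    n,l,st,c=cv2.connectedComponentsWithStats(m); i=1+np.argmax(st[1:,4])
    return c[i]+[x0,y0], st[i]+np.array([x0,y0,0,0,0])
E
python3 - <<'E'
from h import *
S=eyes.snapshot("scene");T=eyes.snapshot("top")
for thr in (30,45):
  print(dark(S,(285,190,320,222),thr),dark(T,(260,200,285,225),thr))
for s,n,b in((S,"s",(280,190,365,260)),(T,"t",(205,180,290,265))):
  x0,y0,x1,y1=b; cv2.imwrite(f"pics/{n}1.png",cv2.resize(s["img"][y0:y1,x0:x1,::-1],None,fx=7,fy=7,interpolation=0))
  # rim: low-saturation, bright pixels -> list
E
python3 -c "
import cv2,numpy as np
a=cv2.imread('pics/s1.png');b=cv2.imread('pics/t1.png')
b=b[:a.shape[0]] if 0 else cv2.resize(b,(400,400),interpolation=0); a=cv2.resize(a,(400,int(400*70/85)),interpolation=0)
a=cv2.copyMakeBorder(a,0,400-a.shape[0],0,0,0); cv2.imwrite('pics/both1.png',np.hstack([a,b]))"
```

```text
(array([300.42857143, 210.16190476]), array([297, 203,   8,  16, 105])) (array([272.76, 214.04]), array([268, 211,   9,   6,  25]))
(array([300.48275862, 210.25      ]), array([297, 202,   8,  17, 116])) (array([271.92063492, 212.82539683]), array([268, 209,   9,   9,  63]))
```

View pics/both1.png

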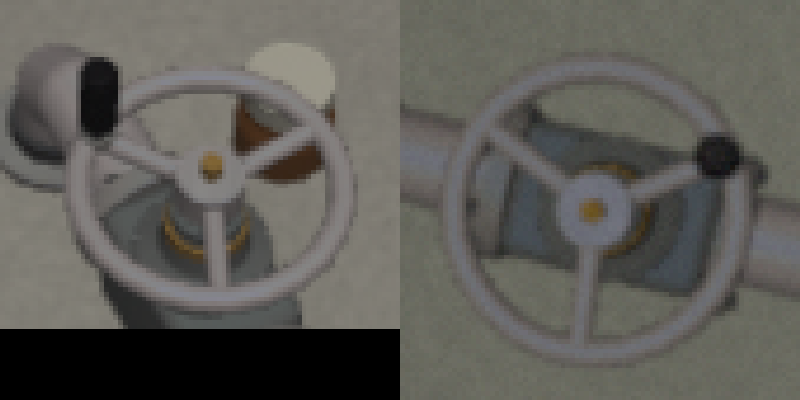

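The enlarged crops show the knob top at scene (300.7,204) and top (272,212.7). The brass stem is at scene (324.4,223.5) and top (245.8,224).

Run:
```python
from h import *
S=eyes.snapshot("scene");T=eyes.snapshot("top")
def stem(s,b):
  x0,y0,x1,y1=b; i=s["img"][y0:y1,x0:x1].astype(int); w=np.clip(i[:,:,0]-i[:,:,2]-30,0,None); ys,xs=np.nonzero(w); w=w[ys,xs]
  return np.array([(xs*w).sum()/w.sum()+x0,(ys*w).sum()/w.sum()+y0]),len(w)
(a,n),(b,m)=stem(S,(319,218,330,229)),stem(T,(240,218,252,230))
print("stem",a,n,b,m,tri(S,a,T,b))
ks=np.array([300.5,204.2]); kt,_=dark(T,(260,200,285,225),45)
k,e=tri(S,ks,T,kt); print("knob",k,e)
C=tri(S,a,T,b)[0]
print("at heights: stem",plane(S,a,174),plane(T,b,174)," knob",plane(S,ks,206.5),plane(T,kt,206.5))
# knob side cylinder centroid mid height 185.5 
kc,_=dark(S,(285,190,320,222),45); print("knob mid scene",plane(S,kc,187))
v=k-C; print("radius",np.hypot(*v[:2]),"angle",np.degrees(np.arctan2(v[1],v[0])))
for n,p,z in(("burner",(313,167),0),("cast",(241,150),34),("jar",(283,280),60),("f1",(190,208),0),("f2",(318,239),0)): print(n,plane(T,p,z))
print("cam",-np.array(T["R"]).T@T["t"])
# rim from top: ellipse of wheel rim: project 162 circle check
for z in (C[2],):
  for th in range(0,360,90): 
    X=[C[0]+64*np.cos(np.radians(th)),C[1]+64*np.sin(np.radians(th)),156]; print(th,proj(T,X),proj(S,X))
```

```text
stem [324.56424581 224.24767225] 20 [245.27142857 224.24285714] 16 (array([545.31887022,  89.66258729, 171.67661272]), np.float64(3.1747327397800853))
knob [564.81286056  37.54207191 203.45531909] 2.9245680572485564
at heights: stem [545.25647381  91.71424213 174.        ] [546.53050585  88.34466462 174.        ]  knob [565.25493423  40.1471456  206.5       ] [565.85555825  36.43007739 206.5       ]
knob mid scene [565.46176895  40.96881783 187.        ]
radius 55.646776921428206 angle -69.49331828913859
burner [671.49771814 -50.02562736   0.        ]
cast [709.40576064 109.82512209  34.        ]
jar [424.74743267  23.16293821  60.        ]
f1 [5.84934184e+02 2.34517351e+02 1.13686838e-13]
f2 [507.35606095 -57.16932206   0.        ]
cam [554.52158486   3.46568374 942.29935468]
0 [244.89924205 191.21023339] [299.85379557 245.97310887]
90 [212.31911601 225.5269508 ] [345.19458351 248.85073584]
180 [246.41419109 258.39505557] [345.62409205 212.01586274]
270 [279.22566059 223.99543053] [302.51133997 209.34402849]
```

Centre is about (545.6, 90) and the knob about (565.3, 38.3), radius 55.6 mm, wheel angle -69.5°. The stem triangulates to 172 mm and the knob to 203 mm, against nominal 175 and 206.5. I'll go above the knob with yaw 90, so tool x = world Y and tool y = world X.

```bash
python3 -m handwheel '{"series": [[[-4.9,-3.7,-0.5,0,0,0.12,0.5],[-9.8,-7.5,-1,0,0,0.24,0.5],[-14.6,-11.2,-1.5,0,0,0.36,0.5],[-19.5,-15,-1.5,0,0,0.48,0.5],[-24.3,-18.7,-1.5,0,0,0.6,0.5],[-29.2,-22.5,-1.5,0,0,0.72,0.5],[-34,-26.2,-1.5,0,0,0.84,0.5],[-38.9,-30,-1.5,0,0,0.96,0.5],[-43.8,-33.7,-1.5,0,0,1.08,0.5],[-48.6,-37.5,-1.5,0,0,1.2,0.5],[-53.5,-41.2,-1.5,0,0,1.3,0.5],[-53.5,-41.2,-1.5,0,0,1.3,0.5]]]}' 20
python3 -m handwheel '{"series": [[[0,0,0,0,0,0,0.5],[0,0,0,0,0,0,0.5]]]}'
python3 - <<'E'
from h import *
S=eyes.snapshot("scene");T=eyes.snapshot("top")
a=S["img"][140:290,230:430,::-1];b=T["img"][140:290,180:380,::-1]
cv2.imwrite("pics/p2.png",np.hstack([cv2.resize(x,(400,300)) for x in(a,b)]))
s=status.sense();print(s["tool_pos"],s["tcp_rot"],s["joint_pos"],s["ft_force"])
E
```

```text
time: 1.8
tool_pos: [567.2, 34.8, 245.4]
tcp_rot: [-180.0, 0.1, 89.7]
ft_force: [-1.2, 0.2, -0.2]
finger_gap: 42.7
grip_force: 0.0
time: 2.05
tool_pos: [565.3, 39.7, 246.5]
tcp_rot: [180.0, -0.0, 90.2]
ft_force: [0.2, 1.0, 0.5]
finger_gap: 42.4
grip_force: 0.0
[565.33408233  39.78597829 246.62346891] [ 1.79972666e+02 -7.85780880e-03  9.01728958e+01] [-1.16318555e+00  1.95165488e+00  8.94961269e+01  8.49583221e-03
  8.85250748e+01 -1.33629611e+00] [-0.14948441  0.64981589 -0.10721713]
```

View pics/p2.png

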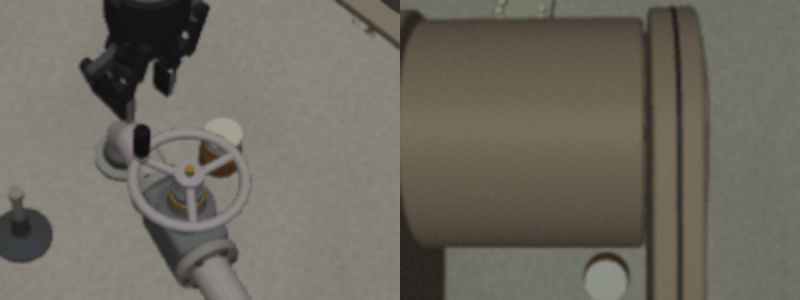

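The scene crop shows the open fingers above and straddling the knob, which sits at crop (142,140). Next is a check that the projected fingertips match, then the descent.

```bash
python3 - <<'E'
from h import *
S=eyes.snapshot("scene")
f=lambda X:(proj(S,X)-[230,140])*2
print("crop px tcp",f([565.3,39.8,246.6]),f([565.3+21,39.8,246.6]),f([565.3-21,39.8,246.6]),"knob",f([565.3,38.3,206.5]))
E
python3 -m handwheel '{"series": [[[-0.05,0,1,0,0,0,0.5],[-0.05,0,2,0,0,0,0.5],[-0.05,0,3,0,0,0,0.5],[-0.05,0,4,0,0,0,0.5],[-0.05,0,4,0,0,0,0.5]]]}' 20
python3 - <<'E'
from h import *
S=eyes.snapshot("scene")
a=S["img"][160:260,255:375,::-1]
cv2.imwrite("pics/p3.png",cv2.resize(a,None,fx=6,fy=6))
s=status.sense();print(s["tool_pos"],s["tcp_rot"],s["ft_force"])
print((proj(S,s["tool_pos"])-[255,160])*6)
E
```

```text
crop px tcp [141.6283304  103.40258956] [125.16091068 114.70368332] [157.8128271   92.29804419] knob [139.73543378 127.29147175]
time: 2.82
tool_pos: [564.9, 38.1, 204.7]
tcp_rot: [-179.9, -0.0, 90.1]
ft_force: [-0.5, -0.9, 0.3]
finger_gap: 42.8
grip_force: 0.0
[565.36963064  38.07367073 205.61550857] [-1.79929282e+02 -2.00800369e-03  9.00521306e+01] [-0.066487    0.22925648  0.37129549]
[268.54235347 263.15676571]
```

View pics/p3.png

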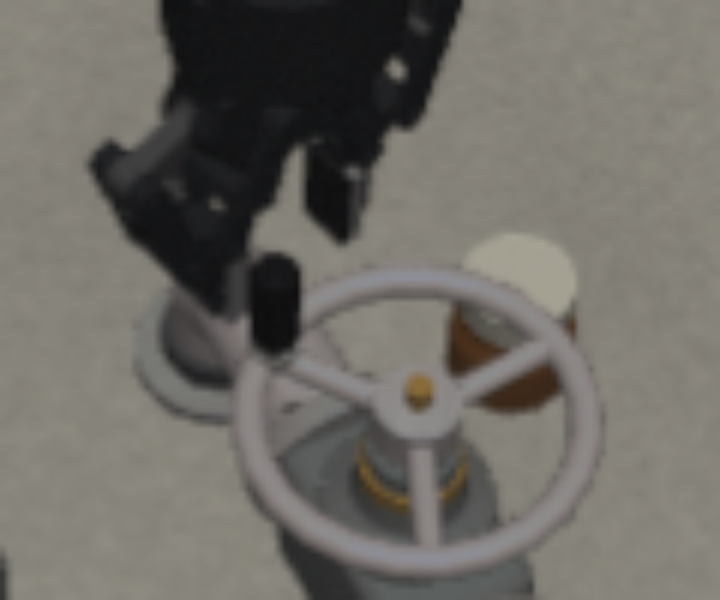

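The crop shows the fingertips at (220,300) and (340,235) with the knob top midway at (273,262), matching the projected TCP. I'll descend and close.

```bash
python3 -m handwheel '{"series": [[[0,0,0.8,0,0,0,0.5],[0,0,1.6,0,0,0,0.5],[0,0,2.4,0,0,0,0.5],[0,0,3.1,0,0,0,0.5],[0,0,3.1,0,0,0,0.5]]]}' 20
python3 -m handwheel '{"series": [[[0,0,0,0,0,0,0.1],[0,0,0,0,0,0,0.1],[0,0,0,0,0,0,0.1],[0,0,0,0,0,0,0.1]]]}' 20
python3 -m handwheel '{"series": [[[0,0,0,0,0,0,0.1],[0,0,0,0,0,0,0.1]]]}' 20
python3 -m handwheel '{"series": [[[0,0,0,0,0,0,0.1]]]}' 20
python3 -c "
from h import *
s=status.sense();print(s['tool_pos'],s['ft_force'],s['wrist_torque'],s['joint_efforts'])"
```

```text
time: 3.5
tool_pos: [565.2, 38.1, 174.3]
tcp_rot: [-179.9, -0.0, 90.1]
ft_force: [0.6, 0.5, 0.3]
finger_gap: 42.7
grip_force: 0.0
time: 4.0
tool_pos: [566.0, 38.1, 175.7]
tcp_rot: [180.0, -0.0, 90.1]
ft_force: [0.3, 0.1, 1.1]
finger_gap: 17.0
grip_force: 21.4
time: 4.25
tool_pos: [566.0, 38.1, 175.6]
tcp_rot: [180.0, 0.0, 90.1]
ft_force: [0.8, -0.5, 2.7]
finger_gap: 17.2
grip_force: 21.5
time: 4.38
tool_pos: [566.0, 38.1, 175.6]
tcp_rot: [180.0, 0.0, 90.1]
ft_force: [0.2, 0.4, 2.0]
finger_gap: 17.2
grip_force: 21.5
[565.98645458  38.07588861 175.55999426] [0.22740232 0.43977525 2.01434059] [-0.00522681 -0.06470006 -0.02726064] [ 5.29574614e-02 -5.13378954e+01 -4.73261368e+01 -2.21517653e-02
  1.82656143e-01 -3.54338910e-03]
```

```bash
cat > tab.py <<'E'
import sys,numpy as np
# tab.py th0 step rowspercall ncalls R : rows [dY,dX] cm relative to call start, cumulative rounding
th0,st,n,m,R=[float(a) for a in sys.argv[1:6]];n=int(n);m=int(m)
P=lambda a:R*np.array([np.sin(np.radians(a)),np.cos(np.radians(a))])/10
base=P(th0);c=np.zeros(2);a=th0
for i in range(m):
    rows=[np.round(P(a+(j+1)*st)-base-c,2) for j in range(n)]
    print(round(a+n*st,1),",".join(f"[{x:.2f},{y:.2f},0,0,0,0,0.1]" for x,y in rows)); c=c+rows[-1];a+=n*st
E
python3 tab.py -69 3 2 28 55
```

```text
-63.0 [0.11,0.27,0,0,0,0,0.1],[0.23,0.53,0,0,0,0,0.1]
-57.0 [0.14,0.25,0,0,0,0,0.1],[0.29,0.49,0,0,0,0,0.1]
-51.0 [0.17,0.24,0,0,0,0,0.1],[0.34,0.47,0,0,0,0,0.1]
-45.0 [0.19,0.22,0,0,0,0,0.1],[0.39,0.43,0,0,0,0,0.1]
-39.0 [0.20,0.20,0,0,0,0,0.1],[0.42,0.38,0,0,0,0,0.1]
-33.0 [0.23,0.18,0,0,0,0,0.1],[0.47,0.34,0,0,0,0,0.1]
-27.0 [0.24,0.15,0,0,0,0,0.1],[0.50,0.29,0,0,0,0,0.1]
-21.0 [0.26,0.12,0,0,0,0,0.1],[0.52,0.23,0,0,0,0,0.1]
-15.0 [0.28,0.10,0,0,0,0,0.1],[0.55,0.18,0,0,0,0,0.1]
-9.0 [0.28,0.07,0,0,0,0,0.1],[0.56,0.12,0,0,0,0,0.1]
-3.0 [0.29,0.04,0,0,0,0,0.1],[0.58,0.06,0,0,0,0,0.1]
3.0 [0.28,0.01,0,0,0,0,0.1],[0.57,0.00,0,0,0,0,0.1]
9.0 [0.29,-0.02,0,0,0,0,0.1],[0.58,-0.06,0,0,0,0,0.1]
15.0 [0.28,-0.05,0,0,0,0,0.1],[0.56,-0.12,0,0,0,0,0.1]
21.0 [0.27,-0.08,0,0,0,0,0.1],[0.55,-0.18,0,0,0,0,0.1]
27.0 [0.26,-0.11,0,0,0,0,0.1],[0.52,-0.23,0,0,0,0,0.1]
33.0 [0.25,-0.14,0,0,0,0,0.1],[0.50,-0.29,0,0,0,0,0.1]
39.0 [0.24,-0.16,0,0,0,0,0.1],[0.47,-0.34,0,0,0,0,0.1]
45.0 [0.21,-0.18,0,0,0,0,0.1],[0.42,-0.38,0,0,0,0,0.1]
51.0 [0.20,-0.21,0,0,0,0,0.1],[0.39,-0.43,0,0,0,0,0.1]
57.0 [0.17,-0.23,0,0,0,0,0.1],[0.34,-0.47,0,0,0,0,0.1]
63.0 [0.15,-0.24,0,0,0,0,0.1],[0.29,-0.49,0,0,0,0,0.1]
69.0 [0.12,-0.26,0,0,0,0,0.1],[0.23,-0.53,0,0,0,0,0.1]
75.0 [0.10,-0.27,0,0,0,0,0.1],[0.18,-0.55,0,0,0,0,0.1]
81.0 [0.06,-0.28,0,0,0,0,0.1],[0.12,-0.56,0,0,0,0,0.1]
87.0 [0.03,-0.29,0,0,0,0,0.1],[0.06,-0.57,0,0,0,0,0.1]
93.0 [0.00,-0.29,0,0,0,0,0.1],[-0.00,-0.58,0,0,0,0,0.1]
99.0 [-0.03,-0.29,0,0,0,0,0.1],[-0.06,-0.57,0,0,0,0,0.1]
```

```bash
f='time|tool_pos|ft_f|grip'
python3 -m handwheel '{"series": [[[0.11,0.27,0,0,0,0,0.1],[0.23,0.53,0,0,0,0,0.1]]]}' | grep -E "$f"
python3 -m handwheel '{"series": [[[0.14,0.25,0,0,0,0,0.1],[0.29,0.49,0,0,0,0,0.1]]]}' | grep -E "$f"
python3 -m handwheel '{"series": [[[0.17,0.24,0,0,0,0,0.1],[0.34,0.47,0,0,0,0,0.1]]]}' | grep -E "$f"
python3 -m handwheel '{"series": [[[0,0,0,0,0,0,0.1]]]}' | grep -E "$f"
```

```text
time: 4.62
tool_pos: [571.3, 40.4, 175.5]
ft_force: [-0.1, 0.5, 3.1]
grip_force: 21.7
time: 4.88
tool_pos: [576.2, 43.4, 175.4]
ft_force: [0.2, -1.1, 4.3]
grip_force: 21.7
time: 5.12
tool_pos: [580.9, 46.8, 175.4]
ft_force: [0.0, -0.6, 4.6]
grip_force: 21.8
time: 5.25
tool_pos: [581.0, 46.9, 175.4]
ft_force: [0.8, -0.3, 4.0]
grip_force: 21.8
```

```bash
f='tool_pos|ft_f|grip'
python3 -m handwheel '{"series": [[[0.19,0.22,0,0,0,0,0.1],[0.39,0.43,0,0,0,0,0.1]]]}' | grep -E "$f"
python3 -m handwheel '{"series": [[[0.20,0.20,0,0,0,0,0.1],[0.42,0.38,0,0,0,0,0.1]]]}' | grep -E "$f"
python3 -m handwheel '{"series": [[[0.23,0.18,0,0,0,0,0.1],[0.47,0.34,0,0,0,0,0.1]]]}' | grep -E "$f"
python3 -m handwheel '{"series": [[[0.24,0.15,0,0,0,0,0.1],[0.50,0.29,0,0,0,0,0.1]]]}' | grep -E "$f"
python3 -m handwheel '{"series": [[[0.26,0.12,0,0,0,0,0.1],[0.52,0.23,0,0,0,0,0.1]]]}' | grep -E "$f"
python3 -m handwheel '{"series": [[[0.28,0.10,0,0,0,0,0.1],[0.55,0.18,0,0,0,0,0.1]]]}' | grep -E "$f"
```

```text
tool_pos: [585.1, 50.7, 175.4]
ft_force: [0.5, -0.8, 4.7]
grip_force: 21.8
tool_pos: [588.9, 55.0, 175.4]
ft_force: [0.6, -0.7, 4.6]
grip_force: 21.9
tool_pos: [592.3, 59.7, 175.4]
ft_force: [0.5, -0.9, 5.0]
grip_force: 21.9
tool_pos: [595.1, 64.8, 175.4]
ft_force: [-0.1, -1.4, 5.4]
grip_force: 21.9
tool_pos: [597.4, 70.0, 175.3]
ft_force: [-0.5, -0.4, 5.1]
grip_force: 21.9
tool_pos: [599.1, 75.5, 175.3]
ft_force: [0.1, -0.2, 5.4]
grip_force: 22.0
```

```bash
f='tool_pos|ft_f|grip'
python3 -m handwheel '{"series": [[[0.28,0.07,0,0,0,0,0.1],[0.56,0.12,0,0,0,0,0.1]]]}' | grep -E "$f"
python3 -m handwheel '{"series": [[[0.29,0.04,0,0,0,0,0.1],[0.58,0.06,0,0,0,0,0.1]]]}' | grep -E "$f"
python3 -m handwheel '{"series": [[[0.28,0.01,0,0,0,0,0.1],[0.57,0.00,0,0,0,0,0.1]]]}' | grep -E "$f"
python3 -m handwheel '{"series": [[[0.29,-0.02,0,0,0,0,0.1],[0.58,-0.06,0,0,0,0,0.1]]]}' | grep -E "$f"
python3 -m handwheel '{"series": [[[0.28,-0.05,0,0,0,0,0.1],[0.56,-0.12,0,0,0,0,0.1]]]}' | grep -E "$f"
python3 -m handwheel '{"series": [[[0.27,-0.08,0,0,0,0,0.1],[0.55,-0.18,0,0,0,0,0.1]]]}' | grep -E "$f"
```

```text
tool_pos: [600.3, 81.1, 175.3]
ft_force: [-0.6, -0.5, 5.2]
grip_force: 22.0
tool_pos: [600.9, 86.9, 175.3]
ft_force: [0.0, -0.5, 5.2]
grip_force: 22.0
tool_pos: [600.8, 92.6, 175.3]
ft_force: [0.0, -0.8, 5.9]
grip_force: 22.0
tool_pos: [600.2, 98.4, 175.3]
ft_force: [-0.9, -1.1, 4.9]
grip_force: 22.0
tool_pos: [599.0, 103.9, 175.3]
ft_force: [-0.6, -0.1, 6.1]
grip_force: 22.0
tool_pos: [597.2, 109.5, 175.3]
ft_force: [0.5, -0.4, 4.6]
grip_force: 22.0
```

```bash
f='tool_pos|ft_f|grip'
python3 -m handwheel '{"series": [[[0.26,-0.11,0,0,0,0,0.1],[0.52,-0.23,0,0,0,0,0.1]]]}' | grep -E "$f"
python3 -m handwheel '{"series": [[[0.25,-0.14,0,0,0,0,0.1],[0.50,-0.29,0,0,0,0,0.1]]]}' | grep -E "$f"
python3 -m handwheel '{"series": [[[0.24,-0.16,0,0,0,0,0.1],[0.47,-0.34,0,0,0,0,0.1]]]}' | grep -E "$f"
python3 -m handwheel '{"series": [[[0.21,-0.18,0,0,0,0,0.1],[0.42,-0.38,0,0,0,0,0.1]]]}' | grep -E "$f"
python3 -m handwheel '{"series": [[[0.20,-0.21,0,0,0,0,0.1],[0.39,-0.43,0,0,0,0,0.1]]]}' | grep -E "$f"
python3 -m handwheel '{"series": [[[0.17,-0.23,0,0,0,0,0.1],[0.34,-0.47,0,0,0,0,0.1]]]}' | grep -E "$f"
```

```text
tool_pos: [594.9, 114.7, 175.3]
ft_force: [-0.7, -0.5, 5.6]
grip_force: 22.0
tool_pos: [592.0, 119.6, 175.3]
ft_force: [-0.5, -0.4, 5.1]
grip_force: 21.9
tool_pos: [588.6, 124.3, 175.3]
ft_force: [-0.3, -0.4, 5.4]
grip_force: 21.9
tool_pos: [584.8, 128.5, 175.3]
ft_force: [0.4, -0.9, 4.6]
grip_force: 21.9
tool_pos: [580.5, 132.4, 175.3]
ft_force: [-0.3, -0.2, 5.3]
grip_force: 21.9
tool_pos: [576.5, 135.2, 175.5]
ft_force: [5.3, -3.3, 2.5]
grip_force: 21.6
```

The drag was taken up in the last step: a tangential force of 6.2 N appeared between wheel angles of about 51.5° and 56.6°, so I put the onset at about 54°. Next I open one turn from there, watching the forces.

```bash
python3 tab.py 57 4 12 7 55; python3 -m handwheel '{"series": [[[0.16,-0.23,0,0,0,0,0.1],[0.29,-0.48,0,0,0,0,0.1]]]}'
```

```text
105.0 [0.20,-0.33,0,0,0,0,0.1],[0.37,-0.67,0,0,0,0,0.1],[0.52,-1.02,0,0,0,0,0.1],[0.65,-1.39,0,0,0,0,0.1],[0.75,-1.76,0,0,0,0,0.1],[0.82,-2.14,0,0,0,0,0.1],[0.87,-2.52,0,0,0,0,0.1],[0.89,-2.90,0,0,0,0,0.1],[0.88,-3.28,0,0,0,0,0.1],[0.85,-3.67,0,0,0,0,0.1],[0.79,-4.04,0,0,0,0,0.1],[0.70,-4.42,0,0,0,0,0.1]
153.0 [-0.11,-0.37,0,0,0,0,0.1],[-0.25,-0.72,0,0,0,0,0.1],[-0.41,-1.07,0,0,0,0,0.1],[-0.60,-1.41,0,0,0,0,0.1],[-0.81,-1.73,0,0,0,0,0.1],[-1.04,-2.04,0,0,0,0,0.1],[-1.29,-2.33,0,0,0,0,0.1],[-1.56,-2.60,0,0,0,0,0.1],[-1.85,-2.85,0,0,0,0,0.1],[-2.16,-3.08,0,0,0,0,0.1],[-2.48,-3.29,0,0,0,0,0.1],[-2.82,-3.48,0,0,0,0,0.1]
201.0 [-0.34,-0.16,0,0,0,0,0.1],[-0.70,-0.30,0,0,0,0,0.1],[-1.07,-0.41,0,0,0,0,0.1],[-1.44,-0.49,0,0,0,0,0.1],[-1.82,-0.55,0,0,0,0,0.1],[-2.20,-0.59,0,0,0,0,0.1],[-2.59,-0.59,0,0,0,0,0.1],[-2.97,-0.57,0,0,0,0,0.1],[-3.35,-0.53,0,0,0,0,0.1],[-3.73,-0.45,0,0,0,0,0.1],[-4.10,-0.36,0,0,0,0,0.1],[-4.46,-0.23,0,0,0,0,0.1]
249.0 [-0.36,0.15,0,0,0,0,0.1],[-0.70,0.32,0,0,0,0,0.1],[-1.03,0.52,0,0,0,0,0.1],[-1.34,0.74,0,0,0,0,0.1],[-1.64,0.98,0,0,0,0,0.1],[-1.92,1.25,0,0,0,0,0.1],[-
[... 476 characters left out ...]
,0.1],[0.39,0.66,0,0,0,0,0.1],[0.62,0.97,0,0,0,0,0.1],[0.87,1.26,0,0,0,0,0.1],[1.15,1.53,0,0,0,0,0.1],[1.44,1.78,0,0,0,0,0.1],[1.74,2.01,0,0,0,0,0.1],[2.06,2.22,0,0,0,0,0.1],[2.40,2.41,0,0,0,0,0.1],[2.75,2.57,0,0,0,0,0.1],[3.11,2.70,0,0,0,0,0.1],[3.47,2.82,0,0,0,0,0.1]
393.0 [0.38,0.08,0,0,0,0,0.1],[0.76,0.14,0,0,0,0,0.1],[1.14,0.18,0,0,0,0,0.1],[1.52,0.18,0,0,0,0,0.1],[1.91,0.16,0,0,0,0,0.1],[2.29,0.12,0,0,0,0,0.1],[2.66,0.04,0,0,0,0,0.1],[3.04,-0.06,0,0,0,0,0.1],[3.40,-0.18,0,0,0,0,0.1],[3.75,-0.33,0,0,0,0,0.1],[4.09,-0.51,0,0,0,0,0.1],[4.42,-0.70,0,0,0,0,0.1]
time: 10.0
tool_pos: [572.0, 137.9, 175.5]
tcp_rot: [179.9, 0.0, 90.0]
ft_force: [6.0, -3.3, 3.2]
finger_gap: 17.2
grip_force: 21.6
```

```bash
python3 tab.py 63 4 12 7 55
```

```text
111.0 [0.16,-0.35,0,0,0,0,0.1],[0.30,-0.71,0,0,0,0,0.1],[0.41,-1.07,0,0,0,0,0.1],[0.50,-1.45,0,0,0,0,0.1],[0.56,-1.83,0,0,0,0,0.1],[0.59,-2.21,0,0,0,0,0.1],[0.60,-2.59,0,0,0,0,0.1],[0.58,-2.98,0,0,0,0,0.1],[0.53,-3.36,0,0,0,0,0.1],[0.46,-3.73,0,0,0,0,0.1],[0.36,-4.10,0,0,0,0,0.1],[0.23,-4.47,0,0,0,0,0.1]
159.0 [-0.15,-0.35,0,0,0,0,0.1],[-0.32,-0.69,0,0,0,0,0.1],[-0.52,-1.02,0,0,0,0,0.1],[-0.74,-1.34,0,0,0,0,0.1],[-0.98,-1.64,0,0,0,0,0.1],[-1.24,-1.92,0,0,0,0,0.1],[-1.52,-2.18,0,0,0,0,0.1],[-1.82,-2.42,0,0,0,0,0.1],[-2.14,-2.64,0,0,0,0,0.1],[-2.46,-2.84,0,0,0,0,0.1],[-2.81,-3.01,0,0,0,0,0.1],[-3.16,-3.16,0,0,0,0,0.1]
207.0 [-0.36,-0.13,0,0,0,0,0.1],[-0.73,-0.23,0,0,0,0,0.1],[-1.11,-0.30,0,0,0,0,0.1],[-1.49,-0.35,0,0,0,0,0.1],[-1.87,-0.37,0,0,0,0,0.1],[-2.26,-0.36,0,0,0,0,0.1],[-2.64,-0.33,0,0,0,0,0.1],[-3.02,-0.27,0,0,0,0,0.1],[-3.39,-0.18,0,0,0,0,0.1],[-3.76,-0.07,0,0,0,0,0.1],[-4.12,0.07,0,0,0,0,0.1],[-4.47,0.23,0,0,0,0,0.1]
255.0 [-0.33,0.19,0,0,0,0,0.1],[-0.66,0.40,0,0,0,0,0.1],[-0.96,0.63,0,0,0,0,0.1],[-1.25,0.88,0,0,0,0,0.1],[-1.52,1.15,0,0,0,0,0.1],[-1.77,1.44,0,0,0,0,0.1],[-2.
[... 342 characters left out ...]
0,0,0.1],[0.17,3.39,0,0,0,0,0.1],[0.32,3.75,0,0,0,0,0.1],[0.50,4.09,0,0,0,0,0.1],[0.70,4.42,0,0,0,0,0.1]
351.0 [0.22,0.31,0,0,0,0,0.1],[0.46,0.61,0,0,0,0,0.1],[0.72,0.89,0,0,0,0,0.1],[1.00,1.15,0,0,0,0,0.1],[1.30,1.40,0,0,0,0,0.1],[1.61,1.62,0,0,0,0,0.1],[1.94,1.81,0,0,0,0,0.1],[2.29,1.99,0,0,0,0,0.1],[2.64,2.14,0,0,0,0,0.1],[3.00,2.26,0,0,0,0,0.1],[3.37,2.36,0,0,0,0,0.1],[3.75,2.44,0,0,0,0,0.1]
399.0 [0.38,0.04,0,0,0,0,0.1],[0.76,0.06,0,0,0,0,0.1],[1.15,0.06,0,0,0,0,0.1],[1.53,0.02,0,0,0,0,0.1],[1.91,-0.04,0,0,0,0,0.1],[2.28,-0.12,0,0,0,0,0.1],[2.65,-0.24,0,0,0,0,0.1],[3.01,-0.37,0,0,0,0,0.1],[3.36,-0.54,0,0,0,0,0.1],[3.69,-0.72,0,0,0,0,0.1],[4.01,-0.93,0,0,0,0,0.1],[4.32,-1.16,0,0,0,0,0.1]
```

```bash
python3 -m handwheel '{"series": [[[0.16,-0.35,0,0,0,0,0.1],[0.30,-0.71,0,0,0,0,0.1],[0.41,-1.07,0,0,0,0,0.1],[0.50,-1.45,0,0,0,0,0.1],[0.56,-1.83,0,0,0,0,0.1],[0.59,-2.21,0,0,0,0,0.1],[0.60,-2.59,0,0,0,0,0.1],[0.58,-2.98,0,0,0,0,0.1],[0.53,-3.36,0,0,0,0,0.1],[0.46,-3.73,0,0,0,0,0.1],[0.36,-4.10,0,0,0,0,0.1],[0.23,-4.47,0,0,0,0,0.1]]]}'
```

```text
time: 11.5
tool_pos: [527.3, 141.4, 175.7]
tcp_rot: [179.8, -0.1, 90.1]
ft_force: [6.0, 2.3, 2.1]
finger_gap: 17.1
grip_force: 21.6
```

```bash
python3 -m handwheel '{"series": [[[-0.15,-0.35,0,0,0,0,0.1],[-0.32,-0.69,0,0,0,0,0.1],[-0.52,-1.02,0,0,0,0,0.1],[-0.74,-1.34,0,0,0,0,0.1],[-0.98,-1.64,0,0,0,0,0.1],[-1.24,-1.92,0,0,0,0,0.1],[-1.52,-2.18,0,0,0,0,0.1],[-1.82,-2.42,0,0,0,0,0.1],[-2.14,-2.64,0,0,0,0,0.1],[-2.46,-2.84,0,0,0,0,0.1],[-2.81,-3.01,0,0,0,0,0.1],[-3.16,-3.16,0,0,0,0,0.1]]]}'
```

```text
time: 13.0
tool_pos: [494.8, 110.7, 175.6]
tcp_rot: [180.0, -0.2, 90.1]
ft_force: [0.2, 7.0, 4.9]
finger_gap: 17.2
grip_force: 21.8
```

```bash
python3 -m handwheel '{"series": [[[-0.36,-0.13,0,0,0,0,0.1],[-0.73,-0.23,0,0,0,0,0.1],[-1.11,-0.30,0,0,0,0,0.1],[-1.49,-0.35,0,0,0,0,0.1],[-1.87,-0.37,0,0,0,0,0.1],[-2.26,-0.36,0,0,0,0,0.1]]]}'
```

```text
time: 13.75
tool_pos: [490.5, 88.0, 175.4]
tcp_rot: [-179.9, -0.2, 90.1]
ft_force: [-3.6, 6.1, 7.9]
finger_gap: 17.3
grip_force: 22.1
```

```bash
python3 -m handwheel '{"series": [[[-0.38,0.01,-0.02,0,0,0,0.1],[-0.76,0.06,-0.04,0,0,0,0.1],[-1.13,0.15,-0.04,0,0,0,0.1],[-1.50,0.26,-0.04,0,0,0,0.1],[-1.86,0.40,-0.04,0,0,0,0.1],[-2.21,0.56,-0.04,0,0,0,0.1]]]}'
```

```text
time: 14.5
tool_pos: [495.7, 65.6, 175.4]
tcp_rot: [-179.9, -0.1, 90.1]
ft_force: [-4.4, 4.4, 6.4]
finger_gap: 17.3
grip_force: 22.0
```

```bash
python3 -m handwheel '{"series": [[[-0.33,0.19,0,0,0,0,0.1],[-0.66,0.40,0,0,0,0,0.1],[-0.96,0.63,0,0,0,0,0.1],[-1.25,0.88,0,0,0,0,0.1],[-1.52,1.15,0,0,0,0,0.1],[-1.77,1.44,0,0,0,0,0.1]]]}'
```

```text
time: 15.25
tool_pos: [509.7, 47.3, 175.3]
tcp_rot: [-179.8, -0.1, 90.1]
ft_force: [-7.2, 1.3, 8.7]
finger_gap: 17.4
grip_force: 22.1
```

```bash
python3 -m handwheel '{"series": [[[-0.25,0.30,-0.02,0,0,0,0.1],[-0.46,0.62,-0.04,0,0,0,0.1],[-0.66,0.96,-0.06,0,0,0,0.1],[-0.82,1.30,-0.06,0,0,0,0.1],[-0.96,1.67,-0.06,0,0,0,0.1],[-1.07,2.04,-0.06,0,0,0,0.1]]]}'
```

```text
time: 16.0
tool_pos: [529.9, 36.4, 175.4]
tcp_rot: [-179.8, -0.0, 90.1]
ft_force: [-6.2, 0.5, 5.5]
finger_gap: 17.2
grip_force: 21.9
```

```bash
python3 -m handwheel '{"series": [[[-0.09,0.37,0,0,0,0,0.1],[-0.15,0.75,0,0,0,0,0.1],[-0.18,1.14,0,0,0,0,0.1],[-0.19,1.52,0,0,0,0,0.1],[-0.17,1.90,0,0,0,0,0.1],[-0.12,2.28,0,0,0,0,0.1],[-0.05,2.66,0,0,0,0,0.1],[0.05,3.03,0,0,0,0,0.1],[0.17,3.39,0,0,0,0,0.1],[0.32,3.75,0,0,0,0,0.1],[0.50,4.09,0,0,0,0,0.1],[0.70,4.42,0,0,0,0,0.1]]]}'
```

```text
time: 17.5
tool_pos: [574.5, 42.4, 175.5]
tcp_rot: [-179.8, 0.1, 90.0]
ft_force: [-4.3, -4.8, 4.4]
finger_gap: 17.0
grip_force: 21.9
```

```bash
python3 -m handwheel '{"series": [[[0.22,0.31,0,0,0,0,0.1],[0.46,0.61,0,0,0,0,0.1],[0.72,0.89,0,0,0,0,0.1],[1.00,1.15,0,0,0,0,0.1],[1.30,1.40,0,0,0,0,0.1],[1.61,1.62,0,0,0,0,0.1],[1.94,1.81,0,0,0,0,0.1],[2.29,1.99,0,0,0,0,0.1],[2.64,2.14,0,0,0,0,0.1],[3.00,2.26,0,0,0,0,0.1],[3.37,2.36,0,0,0,0,0.1],[3.75,2.44,0,0,0,0,0.1]]]}'
```

```text
time: 19.0
tool_pos: [599.7, 79.3, 175.6]
tcp_rot: [-179.9, 0.1, 90.0]
ft_force: [-0.3, -6.8, 2.5]
finger_gap: 16.9
grip_force: 21.6
```

```bash
python3 -m handwheel '{"series": [[[0.38,0.04,0,0,0,0,0.1],[0.76,0.06,0,0,0,0,0.1],[1.15,0.06,0,0,0,0,0.1],[1.53,0.02,0,0,0,0,0.1],[1.91,-0.04,0,0,0,0,0.1],[2.28,-0.12,0,0,0,0,0.1],[2.65,-0.24,0,0,0,0,0.1],[3.01,-0.37,0,0,0,0,0.1],[3.36,-0.54,0,0,0,0,0.1],[3.69,-0.72,0,0,0,0,0.1],[4.01,-0.93,0,0,0,0,0.1],[4.32,-1.16,0,0,0,0,0.1]]]}'
```

```text
time: 20.5
tool_pos: [589.1, 123.0, 175.9]
tcp_rot: [179.9, 0.1, 90.0]
ft_force: [6.0, -4.4, -0.3]
finger_gap: 17.1
grip_force: 21.3
```

```bash
python3 tab.py 39 3 6 1 55
python3 - <<'E'
# circle fit of measured TCP positions over the whole turn
import numpy as np
p=np.array([[566,38.1],[581,46.9],[592.3,59.7],[599.1,75.5],[600.8,92.6],[597.2,109.5],[588.6,124.3],[580.5,132.4],[572,137.9],[527.3,141.4],[494.8,110.7],[490.5,88],[495.7,65.6],[509.7,47.3],[529.9,36.4],[574.5,42.4]])
s=np.linalg.lstsq(np.c_[2*p,np.ones(len(p))],(p**2).sum(1),rcond=None)[0]
print(s[:2],np.sqrt(s[2]+s[:2]@s[:2]))
for q in ([566,38.1],[580.5,132.4],[576.5,135.2]): print(np.degrees(np.arctan2(q[1]-s[1],q[0]-s[0])))
E
```

```text
57.0 [0.22,-0.19,0,0,0,0,0.1],[0.43,-0.39,0,0,0,0,0.1],[0.63,-0.59,0,0,0,0,0.1],[0.81,-0.81,0,0,0,0,0.1],[0.99,-1.04,0,0,0,0,0.1],[1.15,-1.28,0,0,0,0,0.1]
[545.67613478  89.38546715] 55.24554843523366
-68.38212307001542
51.006932579167675
56.06746524353708
```

```bash
python3 -m handwheel '{"series": [[[0.22,-0.19,0,0,0,0,0.1],[0.43,-0.39,0,0,0,0,0.1],[0.63,-0.59,0,0,0,0,0.1],[0.81,-0.81,0,0,0,0,0.1],[0.99,-1.04,0,0,0,0,0.1],[1.06,-1.14,0,0,0,0,0.1],[1.06,-1.14,0,0,0,0,0.1]]]}'
python3 - <<'E'
from h import *
s=status.sense()["tool_pos"];print(np.degrees(np.arctan2(s[1]-89.4,s[0]-545.7)))
S=eyes.snapshot("scene");cv2.imwrite("pics/p4.png",cv2.resize(S["img"][160:280,255:415,::-1],None,fx=5,fy=5))
E
```

```text
time: 21.38
tool_pos: [577.6, 134.1, 175.9]
tcp_rot: [179.9, 0.0, 90.0]
ft_force: [5.0, -1.3, 0.1]
finger_gap: 17.1
grip_force: 21.3
54.45237013445157
```

View pics/p4.png

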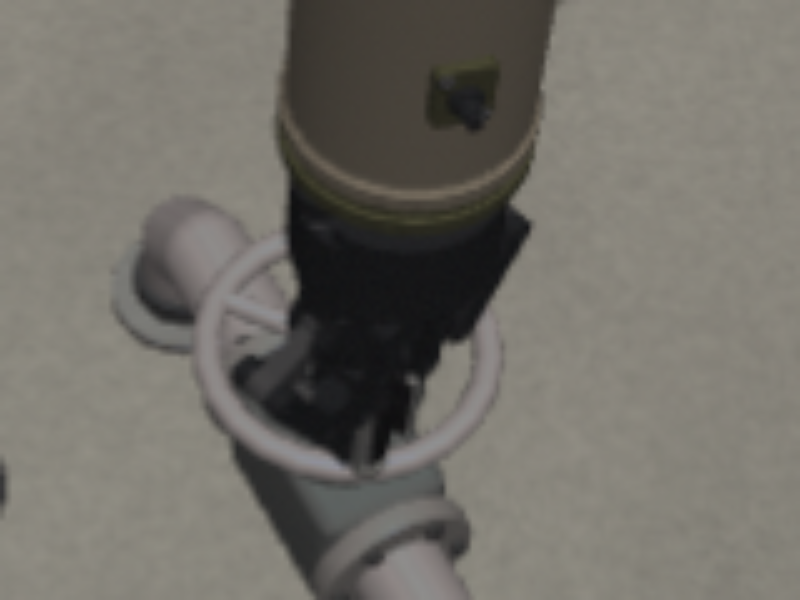

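The knob is still held, at crop (365,455). The wheel is at 54.5°+360°, one turn from the onset. I'll relax the residual push, open and lift away.

```bash
f='tool_pos|ft_f|grip|gap|time'
python3 -m handwheel '{"series": [[[-0.02,0.03,0,0,0,0,0.1],[-0.04,0.05,0,0,0,0,0.1]]]}'|grep -E "$f"
python3 -m handwheel '{"series": [[[0,0,0,0,0,0,0.25],[0,0,0,0,0,0,0.4],[0,0,0,0,0,0,0.5],[0,0,0,0,0,0,0.5],[0,0,0,0,0,0,0.5]]]}'|grep -E "$f"
python3 -m handwheel '{"series": [[[0,0,-0.5,0,0,0,0.5],[0,0,-1.5,0,0,0,0.5],[0,0,-3,0,0,0,0.5],[0,0,-5,0,0,0,0.5],[0,0,-7,0,0,0,0.5],[0,0,-9,0,0,0,0.5],[0,0,-11,0,0,0,0.5],[0,0,-11,0,0,0,0.5]]]}'|grep -E "$f"
```

```text
time: 21.68
tool_pos: [577.8, 133.9, 175.9]
ft_force: [3.9, -1.3, -0.7]
finger_gap: 17.4
grip_force: 21.3
time: 22.3
tool_pos: [577.6, 134.1, 176.3]
ft_force: [0.6, -0.2, 0.0]
finger_gap: 42.2
grip_force: 0.0
time: 23.3
tool_pos: [578.7, 134.2, 289.1]
ft_force: [0.6, -0.1, 0.2]
finger_gap: 42.7
grip_force: 0.0
```

```bash
python3 -m handwheel '{"series": [[[3,0,0,0,0,0,0.5],[7,0,0,0,0,0,0.5],[11,0,0,0,0,0,0.5],[15,0,0,0,0,0,0.5],[19,0,0,0,0,0,0.5],[23,-2,0,0,0,0,0.5],[27,-5,0,0,0,0,0.5],[30,-8,0,0,0,0,0.5],[30,-8,0,0,0,0,0.5]]]}'
python3 - <<'E'
from h import *
S=eyes.snapshot("scene");T=eyes.snapshot("top")
a=S["img"][160:310,230:380,::-1];b=T["img"][140:290,200:350,::-1]
cv2.imwrite("pics/p5.png",np.hstack([cv2.resize(x,(400,400)) for x in(a,b)]))
kt,st=dark(T,(210,175,290,270),40);k=plane(T,kt,204);print(kt,st,k,np.degrees(np.arctan2(k[1]-88.6,k[0]-546.3)))
E
```

```text
time: 24.42
tool_pos: [494.7, 436.2, 285.1]
tcp_rot: [-179.9, 0.0, 90.3]
ft_force: [1.2, -0.1, 0.2]
finger_gap: 42.7
grip_force: 0.0
[220.25641026 207.06410256] [215 203  12   9  78] [578.67190287 129.4226927  204.        ] 51.586007650710656
```

View pics/p5.png

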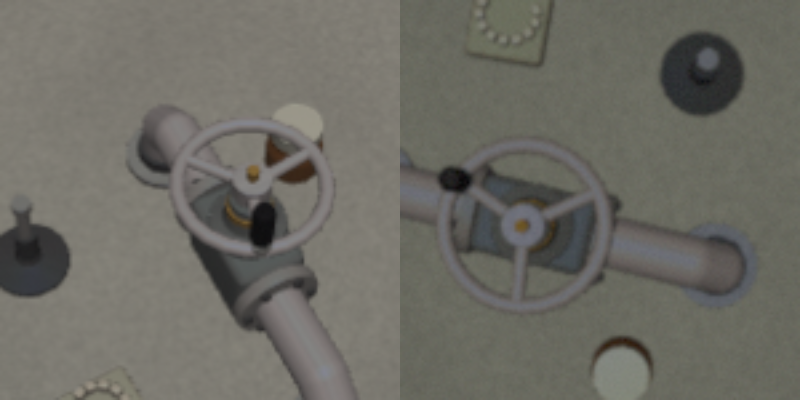

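The final views show the knob in place at crop (455,180) in the top view. The wheel stands at about 54°+360°, the gripper is clear, and the cast, burner and jar are where they were.

```bash
python3 -c "
from bench import r
print(r.hand_in())"
```

```text
the job is handed in; nothing more can be done
None
```

I turned the wheel anticlockwise through about 122° of slack until the spindle dragged, opened it one full turn from there (to within about 3°), then released the knob and handed in at 24.5 s; pad forces stayed near 22 N each, and the cast, burner and jar were not touched.

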